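# Clamp a plaster foot cast in the filing jig

### The job

Get the plaster foot cast ready for filing: push it on its board along the jig until the board is fully home against the back stop, swing the red hold-down arm down across the instep onto its rest, then swing the yellow hook latch over the end of the arm until it rests fully closed. Only when the latch is closed, press the green air pedal right down to its stop, keep it down for a good half second, and let it come all the way back up. Keep the cast standing on its board, and leave all the other things on the bench where they are.

Things in the scene. Friction and masses are not known exactly. Their poses are not given: they have to be found in the camera images.
- jig: Blue filing jig fixed to the bench. Lengths in mm. Bed 215 x 190 (local x -110 to 105), top at z 20. Origin on the bench; x runs along the guide to the back stop (away from the robot, within 0.25 rad), z up. Guide rails: inner faces y = +-42.5, tops z 36. Back stop: face x 90, top z 54. Posts: red arm's hinge (-20, 78), its rest (-20, -78), top z 90; latch hinge (55, -78), top z 114.
- cast: White plaster foot on a loose plywood board 150 x 80 x 12 mm, 0.38 to 0.65 kg (up to 12 N to slide), lying between the rails. Origin: centre of board's underside; x from toes to heel. Home at local x = +15 mm of the jig (heel edge on the back stop); starts 35 to 60 mm short. Push the board's toe edge (x -75). Toe front x -70, 54 wide, top z 42; shin 48 to 62 thick at x 37, top z 122.
- hold_arm (a joint): Angle of the red hold-down arm (rad): 0 = closed, level across the instep, free end on its rest; it starts standing up, about 1.4 to 1.9 (past 1.57 it leans outwards to the left). Stiff hinge (0.22 N m friction): it stays where it is left. Limits 0 and 2.1.
- hold_arm_hinge (a point): The red arm's hinge axis, at local (-20, 78, 90) mm of the jig, running along the jig's x. The arm is a bar 24 mm wide (along x) and 20 mm thick, 168 mm long from the hinge, axis in mid thickness; closed it points to the jig's -y (right) and its top is 100 mm above the bench.
- hold_arm_tip (a point): Middle of the red arm's free end, 168 mm from the hinge.
- latch (a joint): Angle of the yellow hook latch (rad): 0 = fully closed, level, lying over the red arm's end with its down-turned hook in front of it; it starts standing up, about 1.55 to 1.95 (past 1.57 it leans back, away from the robot). Stiff hinge (0.07 N m friction): it stays where it is left. Limits 0 and 2.1.
- latch_hinge (a point): The latch's hinge axis, at local (55, -78, 106) mm of the jig, running along the jig's y. The latch is a strap 22 mm wide (along y), 7 mm thick (axis in mid thickness), 99 mm long, with a hook 22 mm deep turned down at its end; closed it points to the jig's -x (to the robot), its top 109.5 mm above the bench.
- latch_tip (a point): Middle of the latch strap's free end, 99 mm from its hinge.
- pedal_base: Fixed dark steel base plate of the air pedal, 180 x 120 x 10 mm. Origin: centre of its underside; local x points away from the robot (within 0.35 rad), z up. The treadle's hinge lies at local (70, 0, 34) mm.
- pedal (a joint): Angle the green treadle is pressed (rad): 0 = up (sprung), 0.26 = down at its stop. About 2 N at the pad starts it, 9 N holds it down at the stop; it springs back by itself.
- pedal_pad (a point): Where to press: on the top face of the green treadle (145 long x 95 wide x 10 mm, hinged at its far end, near end raised), 115 mm from the hinge, on the centre line, about 73 mm above the bench when up. It goes down 29 mm to the stop and swings about the hinge.
- hammer: Bystander: hammer 260 mm long lying flat off to the left. Leave alone.
- rasp: Bystander: flat rasp with a yellow handle, 260 mm long, lying off to the right. Leave alone.
- bowl: Bystander: blue plaster bowl, 100 mm wide, 50 mm high, beyond the gap between jig and pedal. Origin: centre of its foot. Leave alone.
- jar: Bystander: orange jar 56 mm wide, 75 mm high, between jig and pedal on the near side. Origin: centre of its foot. Leave alone.
- stump: Bystander: white plaster stump, 94 mm wide, 114 mm high, off to the right. Origin: centre of its foot. Leave alone.
- fitting: Bystander: brass fitting 44 mm wide, 72 mm high, between jig and pedal towards the far side. Origin: centre of its foot. Leave alone.
Not all that is in view belongs to the job. Leave any orange or pink look-alike of the cast alone. What is shaped like the pedal_base but purple is not meant.

How it is judged:
On the way, in this order (a step that is already met when the one before it is completed fails the run):
1. the cast's board is home against the back stop (within 4 mm) (x of cast in the frame of jig above 0.011 m and z of cast in the frame of jig below 0.024 m), for 0.2 s.
2. with the cast home, the hold-down arm is down on its rest (all of step 1 and value of joint hold_arm below 0.05 rad), for 0.2 s.
3. with the arm down, the hook latch is fully closed over its end (all of step 2 and value of joint latch below 0.06 rad), for 0.2 s.
4. with the latch closed, the pedal is pressed to its stop and kept there 0.3 s (all of step 3 and value of joint pedal above 0.225 rad), for 0.3 s.
At the end, for the whole second after the job is handed in: The cast's board is home within 4 mm of the back stop and lies flat on the bed at rest, the hold-down arm is within 0.05 rad of closed, the latch within 0.06 rad of closed, and the pedal is back up (below 0.04 rad) (all of step 3 and value of joint pedal below 0.04 rad and linear speed of cast below 0.02 m/s); the robot touches nothing.
It fails at once if the pedal is pressed before the latch is closed (value of joint pedal above 0.1 rad and value of joint latch above 0.12 rad).
It fails at once if the cast is tipped or lifted off the bed (angle between cast's own z axis and vertical above 0.3 rad or z of cast in the frame of jig above 0.06 m).
It fails at once if a bystander is moved more than 30 mm or tipped (distance of any of hammer, rasp, bowl, jar, stump, fitting from where it was at the start of the episode above 0.03 m or angle between any of bowl, jar, stump, fitting's own z axis and vertical above 0.5 rad).
It also fails if it takes over 67 s, if anything falls off the work surface, if the arm or the gripper's body presses on something with over 40 N, if the wrist force passes 120 N, or if a joint passes its speed limit or range.

### The arm

A 6-joint arm with a two-finger parallel gripper is mounted at the origin on the work surface. World frame = base frame: x ahead of the robot, y to its left, z up, the work surface at z = 0. Lengths are in m, angles in rad, forces in N, time in s.
With the tool pointing down it reaches from about 0.35 to 0.975 m from the base axis. Payload 4.9 kg.
Tool frame: the origin (TCP) lies on the centre line of the jaws, within the pads' length; the fingertips stand ctrl.tcp_to_tips ahead of it and the grasp point (between the pads) lies 3 mm ahead of it (ctrl.tcp_to_tips is the distance from the TCP to the fingertips, in m); z points along the fingers, y is the direction in which the jaws open and shut (so a half turn about z gives the same grasp; the last joint's range is limited). The gripper opens to 85 mm and grips with 20 to 120 N. Pads are 22 mm wide; open, the fingers measure 114 mm over their backs; the gripper's body (76 mm by 85 mm) begins 54 mm behind the grasp point. The pads swing forward as they close: fully open they stand 13 mm farther back than shut.
Start: joints at [1.087, 0.053, 1.613, -0, 1.476, -0.119], TCP at [0.223, 0.584, 0.253] pointing down, gripper open.
Joint ranges: [-3.01, 3.01], [-1.01, 2.22], [0.06, 2.58], [-1.02, 4.17], [0.09, 2.62], [-3.14, 3.14]. Speed limits (rad/s): [2.57, 2.57, 3.14, 3.14, 3.14, 3.14].

### API

Orientations are given as a rotation vector (axis times angle).
In Python, from station import ctrl, vision gives the robot as it stands.
- The arm moves only by the tool jog_arm, never from a script. Its argument "deltas" is a list of rows, each a list of 7 numbers: the turn, a rotation vector about the tool's x, y, z in rad, then the shift along the tool's x, y, z in cm, then the opening, from 0 (shut) to 1 (fully open). A call has 1 to 12 rows; each row shifts and turns the commanded pose from where the row before left it, along the tool's axes as they then stand; what a row does not reach is not made up. A row lasts 1/12 s, in which the tool goes at most 41.7 mm and 7.16 degrees, less where a joint would pass 70% of its speed; a pose out of reach is approached as far as the arm can. A call with a gripper value outside its range is refused whole. The fingers move at their own pace and stop on an object; "grip_force" is the grip in N (left out, the last holds). Time passes only in rows, so rows that do not move let the fingers close. It gives the time, the measured TCP pose, the force and the opening at its end, in the units of the state.
- ctrl.get_obs(): the state, without advancing time (a new reading comes with each control period).
- vision.get_image(name): name is "side" or "top"; returns (picture, depth): 480x640x3 uint8, red, green, blue; 480x640 float32, m along the optical axis (not along the pixel's ray), 0 where there is no reading.
- vision.calibration(name): a dict with "fx", "fy", "cx", "cy" (pixels), "dist" ([k1, k2, p1, p2, k3] as OpenCV has them; the pictures are not rectified), "rvec" (rotation vector, rad) and "tvec" (3), from world to camera coordinates, as OpenCV has them. Camera axes: x right, y down, z forward; pixel columns grow to the right and rows downward; lengths in m; the calibration is good to about 2 mm. A picture is of the moment at which its call begins. calibration takes no time and is no camera call.
- ctrl.finish_job(): hands the job in, once; it reports no verdict.
The state is a dict: "t": time; "q": joint angles; "dq": joint speeds; "effort": joint torques, N m; "tool_pos": TCP position; "tool_rot": TCP orientation; "contact_force": force on the tool from outside, world axes, zero at the start; "wrist_torque": the same for the moment, N m; "opening": finger opening in m.
Only numpy, scipy, OpenCV 4.12 (cv2) and the standard library are available. Lean on these libraries where they do the work, as an engineer would, in place of code of your own. Each camera call takes 0.05 s, during which the arm holds its last target. There are 200 camera calls.

## Working session

There is one attempt and no reset: what is moved stays moved. The work goes in short steps, Python scripts to look and compute and a tool call to move; the robot and the scene stay as the last step left them, time stands still between calls to the robot, and variables do not carry over. Pictures are saved under pics/ and viewed, about 8 in all and at most 12, crops included, and the job is handed in when it is done.

Besides the shell and the picture viewer there is one more tool, called after "Request:" as name(argument=value, ...), one argument or row to a line, values as JSON. jog_arm: Moves the arm, as the interface text tells. Its arguments: {"type":"object","properties":{"deltas":{"type":"array"},"grip_force":{"type":"number"}},"required":["deltas"]}

```bash
mkdir -p pics && ls && cat > h.py <<'E'
import numpy as np, cv2
from station import ctrl, vision
def grab(n):
    im,d=vision.get_image(n); np.savez(f'pics/{n}.npz',im=im,d=d); return im,d
def save(im,f): cv2.imwrite('pics/'+f,cv2.cvtColor(im,cv2.COLOR_RGB2BGR))
def cam(n):
    c=vision.calibration(n); K=np.array([[c['fx'],0,c['cx']],[0,c['fy'],c['cy']],[0,0,1.]])
    R=cv2.Rodrigues(np.array(c['rvec'],float))[0]; return K,np.array(c['dist'],float),R,np.array(c['tvec'],float).ravel()
def rays(n,px):
    K,D,R,t=cam(n); u=cv2.undistortPoints(np.array(px,float).reshape(-1,1,2),K,D).reshape(-1,2)
    return -R.T@t, np.c_[u,np.ones(len(u))]@R
def onz(n,px,z):
    o,r=rays(n,px); return o+r*((z-o[2])/r[:,2])[:,None]
def cloud(n,d):
    v,u=np.mgrid[:480,:640]; o,r=rays(n,np.c_[u.ravel(),v.ravel()])
    P=(o+r*d.reshape(-1,1)).reshape(480,640,3); P[d<=0]=np.nan; return P
E
python3 - <<'E'
from h import *
for n in('top','side'):
    im,d=grab(n); save(im,n+'0.png'); K,D,R,t=cam(n); print(n,-R.T@t,R[2],(d>0).mean())
o=ctrl.get_obs(); print({k:np.round(v,3) for k,v in o.items()}, ctrl.tcp_to_tips)
E
```

```text
pics
top [0.29427479 0.03501632 1.54158851] [ 0.16102233  0.00537296 -0.98693614] 0.9960709635416667
side [ 0.42957728 -0.79664692  0.97168142] [ 0.08511036  0.69528541 -0.7136767 ] 0.99607421875
{'t': np.float64(0.1), 'q': array([ 1.087,  0.053,  1.614,  0.   ,  1.476, -0.119]), 'dq': array([ 0.   , -0.   , -0.004,  0.001, -0.003, -0.001]), 'effort': array([ 0.0000e+00, -3.9490e+01, -3.7136e+01, -0.0000e+00,  4.0000e-03,
        0.0000e+00]), 'tool_pos': array([0.223, 0.583, 0.252]), 'tool_rot': array([-5.700e-01, -3.089e+00,  3.000e-03]), 'contact_force': array([0.234, 0.445, 0.286]), 'wrist_torque': array([ 0.059,  0.07 , -0.003]), 'opening': np.float64(0.085)} 0.022
```

View pics/top0.png

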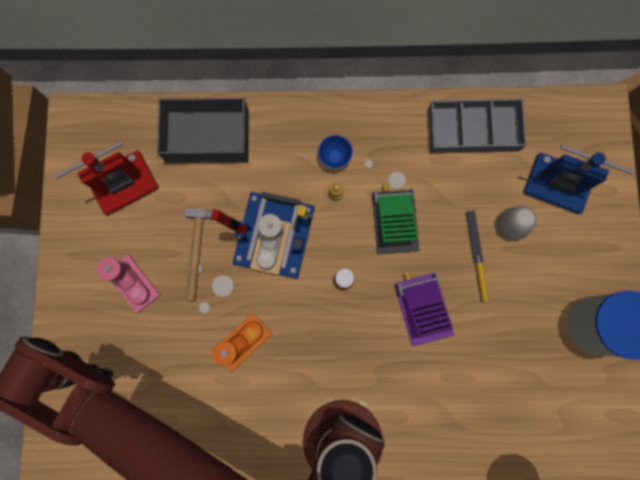

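View pics/side0.png

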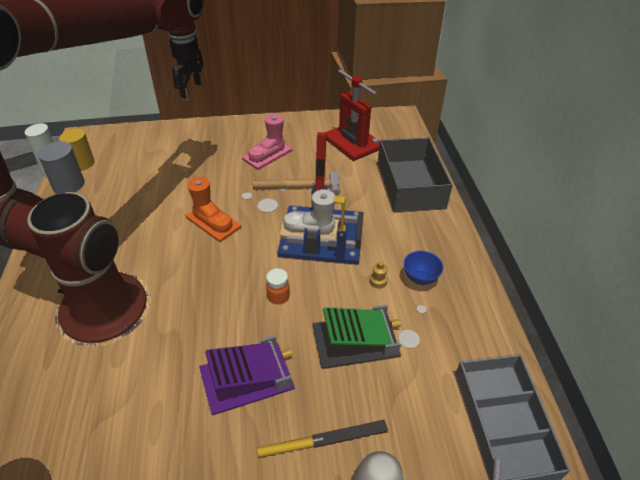

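The top view shows the jig near (273,235), with the red arm from (245,230) to (215,212) and the yellow latch at (303,211). The pedal is at (397,220), the jar at (345,278), and the fitting at (336,192). Next I'll measure from the depth and colours.

```bash
python3 - <<'E'
from h import *
def rect(p):
    (c,s,a)=cv2.minAreaRect((p[:,:2]*1000).astype(np.float32)); return np.round(c,1),np.round(s,1),round(a,2)
C={}
for n in('top','side'):
    z=np.load(f'pics/{n}.npz'); im,d=z['im'],z['d']; P=cloud(n,d); h=cv2.cvtColor(im,cv2.COLOR_RGB2HSV).astype(int); C[n]=(P,h,im)
    H,S,V=h[...,0],h[...,1],h[...,2]; X,Y,Z=P[...,0],P[...,1],P[...,2]
    # jig region from first look
    c=onz(n,[(273,235)] if n=='top' else [(322,232)],.02)[0]; print(n,'jig approx',c)
    J=(np.hypot(X-c[0],Y-c[1])<.17)
    b=J&(H>100)&(H<130)&(S>120)&(abs(Z-.02)<.008); print('bed',b.sum(),rect(P[b]))
    r=J&((H<8)|(H>172))&(S>140)&(Z>.06); p=P[r]; print('red',r.sum(),p.min(0),p.max(0))
    if len(p)>10: print(p[np.argmax(p[:,2])], p.mean(0), np.linalg.svd(p-p.mean(0))[2][0])
    y=J&(H>18)&(H<32)&(S>150)&(Z>.095); p=P[y]; print('yel',y.sum()); 
    if len(p): print(p.min(0),p.max(0),p.mean(0),np.linalg.svd(p-p.mean(0))[2][0])
    g=(H>45)&(H<75)&(S>120)&(Z<.12)&(Z>.02); p=P[g]; print('green',g.sum(),rect(p),p.min(0),p.max(0))
    pb=onz(n,[(397,220)] if n=='top' else [(356,336)],.05)[0]
    k=(np.hypot(X-pb[0],Y-pb[1])<.14)&(abs(Z-.01)<.006)&(S<90)&(V<110); print('base',k.sum(),rect(P[k]))
    w=J&(S<60)&(V>120)&(Z>.025); print('white',w.sum(),rect(P[w]),P[w][:,2].max())
    bd=J&(H>8)&(H<28)&(S>40)&(S<160)&(abs(Z-.032)<.006); print('board',bd.sum(),rect(P[bd]))
    for nm,px in dict(jar=(345,278),fit=(336,190),bowl=(335,152)).items() if n=='top' else []:
        print(nm,P[px[1],px[0]])
E
```

```text
top jig approx [0.55949466 0.18614041 0.02      ]
bed 1519 (array([561.2, 185.1]), array([184.1, 208.4]), 76.28)
red 260 [0.55230199 0.25384855 0.08384764] [0.58316119 0.31330385 0.2585625 ]
[0.5636865 0.3057799 0.2585625] [0.56585632 0.28375955 0.19914221] [-0.0645494  -0.26451317 -0.96221939]
yel 89
[0.57686807 0.0871797  0.10754468] [0.60347136 0.10801131 0.20982572] [0.58976999 0.09660423 0.19067282] [-0.06623303  0.03957579  0.99701903]
green 1546 (array([ 596. , -160.4]), array([137.1,  96.8]), 2.98) [ 0.52561182 -0.20806352  0.02793194] [ 0.66609203 -0.1098926   0.08808845]
base 698 (array([ 597.2, -160.3]), array([181.5, 118.5]), 3.32)
white 1278 (array([556.8, 186.3]), array([161.2, 191.6]), 76.55) 0.1522076365188736
board 505 (array([553.8, 175.4]), array([ 96.3, 222. ]), 65.18)
jar [ 0.43023591 -0.01286902  0.07177967]
fit [0.67419418 0.00712722 0.07082264]
bowl [0.8052292  0.00686269 0.00457266]
side jig approx [0.56279824 0.18211754 0.02      ]
bed 844 (array([562.5, 184.3]), array([197. , 209.8]), 76.19)
red 355 [0.55194626 0.25493982 0.10605185] [0.58273951 0.31283082 0.25914375]
[0.57778553 0.29150586 0.25914375] [0.56790068 0.27988669 0.19368499] [0.06086772 0.24238696 0.96826839]
yel 150
[0.57700218 0.08192552 0.09954412] [0.61012813 0.11105627 0.20906232] [0.59478525 0.09179108 0.1746724 ] [ 0.11747648 -0.03688778 -0.99239033]
green 1643 (array([ 597.4, -162.1]), array([137.8,  95.8]), 3.52) [ 0.52789831 -0.21303506  0.03783127] [ 0.66728354 -0.11200598  0.08671393]
base 1645 (array([ 597. , -162.6]), array([180.2, 121.3]), 2.78)
white 1040 (array([558. , 187.4]), array([174.2, 192.8]), 77.32) 0.15306425616797625
board 327 (array([553.2, 163.1]), array([133.5, 213.1]), 78.96)
```

The measured sizes match the ones given. The jig origin is about (0.564, 0.184) with yaw −0.241, the red arm is at about 1.85 rad, and the pedal pad is at about (0.555, −0.164). I'll align the tool with the jig (tool x = −jig x, tool y = +jig y) and move in front of the toe.

Request:
jog_arm(
  deltas=[
    [0,0,-0.122,0,0,0,0],
    [0,0,0,-2.5,-2.78,0,0],
    [0,0,0,-2.5,-2.78,0,0],
    [0,0,0,-2.5,-2.78,0,0],
    [0,0,0,-2.5,-2.78,0,0],
    [0,0,0,-2.5,-2.78,0,0],
    [0,0,0,-2.5,-2.78,0,0],
    [0,0,0,-2.5,-2.78,0,0],
    [0,0,0,-2.5,-2.78,0,0],
    [0,0,0,-2.5,-2.78,0,0],
    [0,0,0,-2.5,-2.78,0,0],
    [0,0,0,0,0,0,0],
  ],
  grip_force=40,
)

```text
t: 1.1
tool_pos: [0.4009, 0.2493, 0.2529]
tool_rot: [0.391, 3.116, -0.004]
contact_force: [0.1, 1.1, -0.5]
opening: -0.0002
```

```bash
cat >> h.py <<'E'
YAW=-.2405; O=np.array([.5641,.1841,0]); JR=cv2.Rodrigues(np.array([0,0,YAW]))[0]
def st():
    o=ctrl.get_obs(); R=cv2.Rodrigues(np.array(o['tool_rot'],float))[0]
    tip=np.array(o['tool_pos'])+R[:,2]*ctrl.tcp_to_tips
    print('t',round(float(o['t']),2),'tip jig mm',np.round((tip-O)@JR*1000,1),'world',np.round(tip*1000,1),'toolx/z in jig',np.round(JR.T@R[:,0],3),np.round(JR.T@R[:,2],3),'F jig',np.round(np.array(o['contact_force'])@JR,1),'open',round(float(o['opening']),3))
E
python3 -c "
from h import *
st()"
```

```text
t 1.1 tip jig mm [-174.    24.4  230.9] world [400.9 249.2 230.9] toolx/z in jig [-1.     0.009 -0.001] [ 0.001 -0.002 -1.   ] F jig [-0.2  1.  -0.5] open -0.0
```

Request:
jog_arm(
  deltas=[
    [0,0,0,-1.0,-2.4,0,0],
    [0,0,0,-0.5,0,3.4,0],
    [0,0,0,0,0,3.4,0],
    [0,0,0,0,0,3.4,0],
    [0,0,0,0,0,3.4,0],
    [0,0,0,0,0,3.4,0],
    [0,0,0,0,0,3.2,0],
    [0,0,0,0,0,0,0],
  ],
)

```text
t: 1.77
tool_pos: [0.4017, 0.2253, 0.0441]
tool_rot: [-0.378, -3.106, 0.01]
contact_force: [-1.4, -0.4, -1.5]
opening: -0.0
```

```bash
python3 -c "
from h import *
st()
a,_=grab('side'); b,_=grab('top')
A=cv2.resize(a[150:290,220:420],None,fx=3,fy=3,interpolation=2)
B=cv2.resize(b[170:310,190:390],None,fx=3,fy=3,interpolation=2)
save(np.vstack([A[:,:600],B])[:840],'p1.png'); im=cv2.imread('pics/p1.png'); cv2.imwrite('pics/p1.png',cv2.resize(im,(428,600)))"
```

```text
t 1.77 tip jig mm [-167.9    1.2   22.1] world [401.3 225.2  22.1] toolx/z in jig [-1.     0.002  0.012] [-0.012 -0.008 -1.   ] F jig [-1.3 -0.8 -1.5] open -0.0
```

View pics/p1.png

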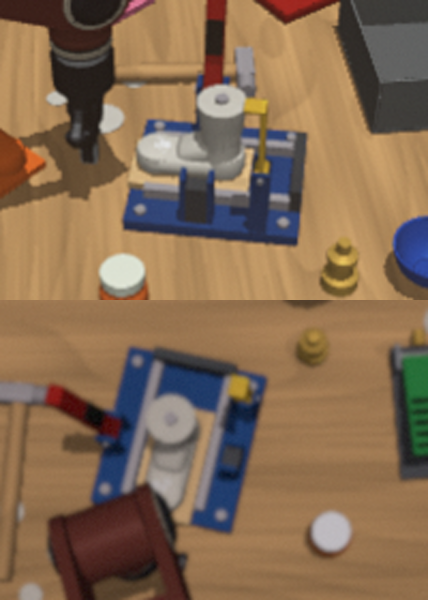

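The fingers stand in front of the toe, centred between the rails. I'll lift about 4 mm and push the board in.

Request:
jog_arm(
  deltas=[
    [0,0,0,0,0,-0.4,0],
    [0,0,0,-1.5,0,0,0],
    [0,0,0,-1.5,0,0,0],
    [0,0,0,-1,0,0,0],
    [0,0,0,-1,0,0,0],
    [0,0,0,0,0,0,0],
  ],
)

```text
t: 2.37
tool_pos: [0.4588, 0.2152, 0.0576]
tool_rot: [0.381, 3.114, 0.002]
contact_force: [-0.8, 0.1, 0.7]
opening: -0.0002
```

```bash
python3 -c "
from h import *
st()"
```

```text
t 2.37 tip jig mm [-109.5    5.1   35.6] world [458.9 215.2  35.6] toolx/z in jig [-1.     0.003 -0.004] [ 0.004  0.002 -1.   ] F jig [-0.8 -0.1  0.7] open -0.0
```

The tip settled at z 36, above the board's edge. I'll back off, lower it and push again.

Request:
jog_arm(
  deltas=[
    [0,0,0,1.3,-0.3,0,0],
    [0,0,0,1.3,0,0,0],
    [0,0,0,0,0,0.9,0],
    [0,0,0,0,0,0,0],
    [0,0,0,0,0,0,0],
  ],
)

```text
t: 2.78
tool_pos: [0.4294, 0.2183, 0.0456]
tool_rot: [-0.379, -3.118, 0.001]
contact_force: [0.7, 1.2, -0.0]
opening: 0.0003
```

```bash
python3 -c "
from h import *
st()"
```

```text
t 2.78 tip jig mm [-139.     1.1   23.6] world [429.4 218.3  23.6] toolx/z in jig [-1.     0.002  0.001] [-0.001 -0.001 -1.   ] F jig [ 0.4  1.3 -0. ] open 0.0
```

Request:
jog_arm(
  deltas=[
    [0,0,0,-0.5,0,-0.3,0],
    [0,0,0,-0.6,0,0,0],
    [0,0,0,-0.6,0,0,0],
    [0,0,0,-0.6,0,0,0],
    [0,0,0,-0.6,0,0,0],
    [0,0,0,-0.6,0,0,0],
    [0,0,0,0,0,0,0],
  ],
)

```text
t: 3.37
tool_pos: [0.4652, 0.2096, 0.0493]
tool_rot: [0.381, 3.118, -0.0]
contact_force: [0.6, -0.6, -0.2]
opening: -0.0
```

```bash
python3 -c "
from h import *
st()"
```

```text
t 3.37 tip jig mm [-102.1    1.2   27.3] world [465.2 209.6  27.3] toolx/z in jig [-1.     0.003 -0.   ] [ 0.  0. -1.] F jig [ 0.7 -0.5 -0.2] open -0.0
```

Request:
jog_arm(
  deltas=[
    [0,0,0,-0.5,0,0,0],
    [0,0,0,-0.5,0,0,0],
    [0,0,0,-0.5,0,0,0],
    [0,0,0,-0.5,0,0,0],
    [0,0,0,-0.4,0,0,0],
  ],
)

```text
t: 3.78
tool_pos: [0.4877, 0.2039, 0.049]
tool_rot: [-0.38, -3.118, 0.0]
contact_force: [-2.5, 1.6, 0.5]
opening: -0.0002
```

```bash
python3 -c "
from h import *
st()
a,_=grab('side'); b,_=grab('top')
A=cv2.resize(a[150:290,220:420],(600,420),interpolation=2)
B=cv2.resize(b[170:310,190:390],(600,420),interpolation=2)
im=cv2.resize(np.vstack([A,B]),(428,600)); save(im,'p2.png')"
```

```text
t 3.78 tip jig mm [-79.   1.  27.] world [487.7 203.9  27. ] toolx/z in jig [-1.     0.002  0.   ] [-0. -0. -1.] F jig [-2.9  1.   0.5] open -0.0
```

View pics/p2.png

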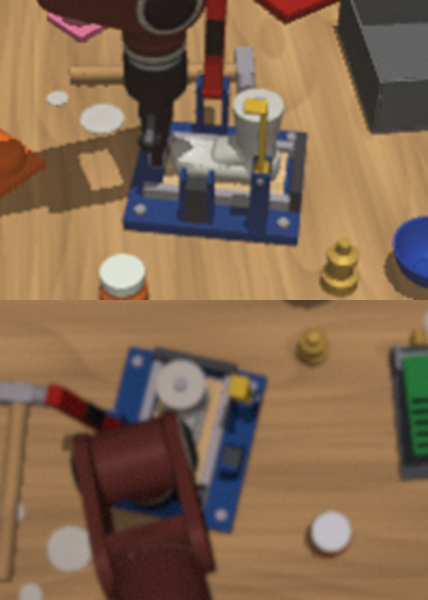

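The cast is sliding; its heel is close to the stop. I'll continue in small steps and watch the force.

Request:
jog_arm(
  deltas=[
    [0,0,0,-0.3,0,0,0],
    [0,0,0,-0.3,0,0,0],
    [0,0,0,-0.2,0,0,0],
    [0,0,0,0,0,0,0],
  ],
)

```text
t: 4.22
tool_pos: [0.4957, 0.2021, 0.0493]
tool_rot: [0.38, 3.118, -0.0]
contact_force: [-2.1, 1.0, -0.1]
opening: 0.0002
```

Request:
jog_arm(
  deltas=[
    [0,0,0,-0.2,0,0,0],
    [0,0,0,-0.1,0,0,0],
    [0,0,0,0,0,0,0],
  ],
)

```text
t: 4.47
tool_pos: [0.4961, 0.202, 0.0492]
tool_rot: [-0.38, -3.113, 0.0]
contact_force: [-10.3, 2.2, 7.4]
opening: -0.0
```

```bash
python3 -c "
from h import *
st()"
```

```text
t 4.47 tip jig mm [-70.4   1.2  27.2] world [496.  202.   27.2] toolx/z in jig [-1.     0.002  0.006] [-0.006 -0.001 -1.   ] F jig [-10.5  -0.3   7.4] open -0.0
```

It stopped at −70.4 mm, with −71 expected at home, and the force is rising. I'll push a little more to confirm, then back off and rise.

Request:
jog_arm(
  deltas=[
    [0,0,0,-0.2,0,0,0],
    [0,0,0,0,0,0,0],
    [0,0,0,0,0,0,0],
    [0,0,0,0,0,0,0],
  ],
)

```text
t: 4.8
tool_pos: [0.4963, 0.2019, 0.049]
tool_rot: [-0.379, -3.108, 0.0]
contact_force: [-15.7, 2.5, 11.6]
opening: -0.0002
```

Request:
jog_arm(
  deltas=[
    [0,0,0,2,0,0,0],
    [0,0,0,3,0,0,0],
    [0,0,0,2,0,-2,0],
    [0,0,0,0,0,-4,0],
    [0,0,0,0,0,-4,0],
    [0,0,0,0,0,-4,0],
    [0,0,0,0,0,-4,0],
    [0,0,0,0,0,-3,0],
    [0,0,0,0,0,0,0],
  ],
)

```text
t: 5.55
tool_pos: [0.4363, 0.2188, 0.2689]
tool_rot: [0.379, 3.102, 0.01]
contact_force: [1.0, -0.1, 0.6]
opening: 0.0004
```

```bash
python3 -c "
from h import *
st()
a,_=grab('side'); b,d=grab('top')
A=cv2.resize(a[150:290,220:420],(600,420),interpolation=2)
B=cv2.resize(b[170:310,190:390],(600,420),interpolation=2)
im=cv2.resize(np.vstack([A,B]),(428,600)); save(im,'p3.png')
P=(cloud('top',d)-O)@JR*1000; w=(abs(P[...,2]-142)<4)&(abs(P[...,1])<40)&(abs(P[...,0]-50)<60); p=P[w]; print('shin top',w.sum(),p.min(0),p.max(0),p.mean(0))
for n in('top','side'):
    z=np.load(f'pics/{n}.npz'); P=(cloud(n,z['d'])-O)@JR*1000; h=cv2.cvtColor(z['im'],cv2.COLOR_RGB2HSV).astype(int)
    y=(h[...,0]>18)&(h[...,0]<32)&(h[...,1]>150)&(P[...,2]>115)&(abs(P[...,0]-60)<60)&(abs(P[...,1]+78)<40); p=P[y]; print(n,'yel',y.sum(),p.min(0),p.max(0))
    r=((h[...,0]<8)|(h[...,0]>172))&(h[...,1]>140)&(P[...,2]>110)&(abs(P[...,0]+20)<30)&(abs(P[...,1]-100)<50)&(P[...,2]<275); p=P[r]; print('red',r.sum(),p.min(0),p.max(0))
"
```

```text
t 5.55 tip jig mm [-132.1    3.5  246.9] world [436.6 218.9 246.9] toolx/z in jig [-1.     0.002 -0.015] [ 0.015  0.008 -1.   ] F jig [1.  0.1 0.6] open 0.0
shin top 312 [ 21.48706913 -30.38598842 138.13126417] [ 80.87464401  27.91003409 145.88494017] [ 51.40910942  -2.22465116 141.69607795]
top yel 84 [ 32.17213742 -87.74719544 115.50545427] [ 57.99708513 -68.79102282 210.08351756]
red 241 [-32.63958929  72.19508594 110.1407421 ] [ -9.43299103 125.09390546 258.77657968]
side yel 128 [ 34.6080295  -92.04754092 115.4312515 ] [ 59.40789945 -66.83304432 208.59810218]
red 345 [-30.6292061   70.01693608 110.00393742] [ -8.74900109 125.62521057 259.33933135]
```

View pics/p3.png

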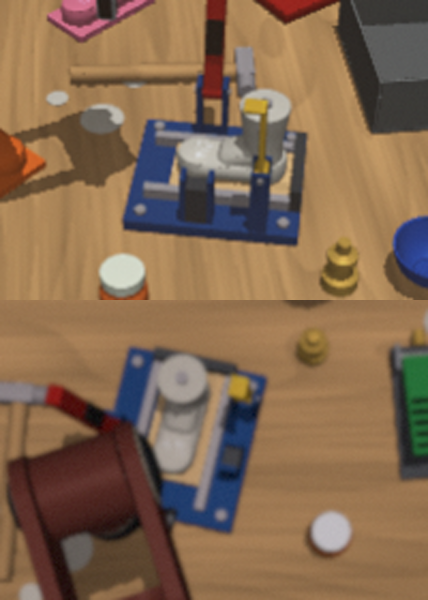

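The cast is home: the shin top is centred at x 51.4, with 52 expected. The latch is near vertical and the red arm leans left. I'll go outside the red arm.

Request:
jog_arm(
  deltas=[
    [0,0,0,0,3.5,0,0],
    [0,0,0,0,3.5,0,0],
    [0,0,0,0,3.5,0,0],
    [0,0,0,0,3.5,0,0],
    [0,0,0,0,3.2,0,0],
    [0,0,0,-3.6,0,0,0],
    [0,0,0,-3.6,0,0,0],
    [0,0,0,-3.5,0,0,0],
    [0,0,0,0,0,3.5,0],
    [0,0,0,0,0,0,0],
    [0,0,0,0,0,0,0],
  ],
)

```text
t: 6.57
tool_pos: [0.5756, 0.3577, 0.2189]
tool_rot: [-0.381, -3.111, 0.008]
contact_force: [-0.7, 0.5, -0.3]
opening: 0.0002
```

```bash
python3 -c "
from h import *
st()"
```

```text
t 6.57 tip jig mm [-30.4 171.2 196.9] world [575.4 357.6 196.9] toolx/z in jig [-1.     0.003  0.007] [-0.007 -0.006 -1.   ] F jig [-0.8  0.4 -0.3] open 0.0
```

Request:
jog_arm(
  deltas=[
    [0,0,0,-0.3,-2.5,0.3,0],
    [0,0,0,0,-2.6,0.3,0],
    [0,0,0,0,-1.7,0,0],
    [0,0,0,0,-2.0,-0.3,0],
    [0,0,0,0,-2.1,-0.3,0],
    [0,0,0,0,-1.5,0.6,0],
    [0,0,0,0,-1.5,0.8,0],
    [0,0,0,0,0,0,0],
  ],
)

```text
t: 7.23
tool_pos: [0.5456, 0.222, 0.2102]
tool_rot: [-0.382, -3.118, 0.002]
contact_force: [0.7, 0.1, -0.3]
opening: 0.0001
```

```bash
python3 -c "
from h import *
st()"
```

```text
t 7.23 tip jig mm [-27.   32.3 188.2] world [545.6 221.9 188.2] toolx/z in jig [-1.     0.003  0.   ] [-0.    -0.001 -1.   ] F jig [ 0.7  0.3 -0.3] open 0.0
```

Request:
jog_arm(
  deltas=[
    [0,0,0,0,-1.2,1.4,0],
    [0,0,0,0,-1.2,1.4,0],
    [0,0,0,0,-0.9,1.4,0],
    [0,0,0,0,-0.8,1.4,0],
    [0,0,0,0,0,0,0],
  ],
)

```text
t: 7.65
tool_pos: [0.5346, 0.1827, 0.1506]
tool_rot: [-0.381, -3.113, 0.003]
contact_force: [-0.6, -0.6, -1.2]
opening: -0.0005
```

```bash
python3 -c "
from h import *
st()
a,_=grab('side')
save(cv2.resize(a[110:290,220:420],(600,540),interpolation=2),'p4.png')"
```

```text
t 7.65 tip jig mm [-28.4  -8.5 128.6] world [534.4 182.6 128.6] toolx/z in jig [-1.     0.003  0.006] [-0.006 -0.003 -1.   ] F jig [-0.4 -0.7 -1.2] open -0.001
```

View pics/p4.png

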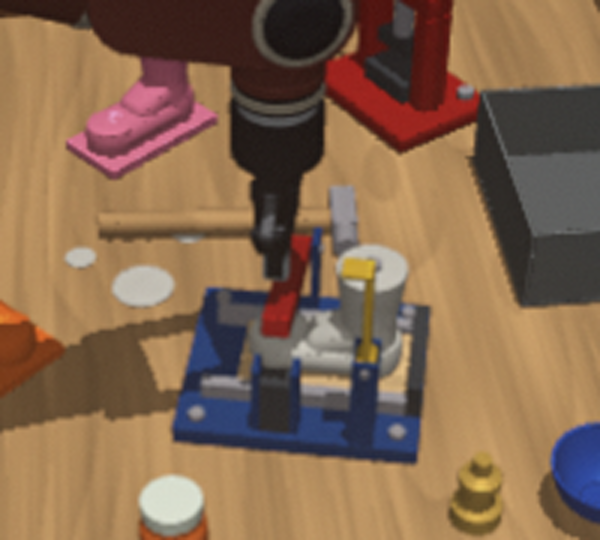

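The red arm is under the fingertips and most of the way down. I'll finish pressing it.

Request:
jog_arm(
  deltas=[
    [0,0,0,-0.3,-0.6,1.0,0],
    [0,0,0,0,-0.6,1.0,0],
    [0,0,0,0,-0.6,0.8,0],
    [0,0,0,0,0,0.3,0],
    [0,0,0,0,0,0,0],
    [0,0,0,0,0,0,0],
  ],
)

```text
t: 8.2
tool_pos: [0.5354, 0.1652, 0.1229]
tool_rot: [-0.381, -3.118, 0.0]
contact_force: [0.3, -0.2, -0.0]
opening: 0.0
```

```bash
python3 -c "
from h import *
st()"
```

```text
t 8.2 tip jig mm [-23.4 -25.2 100.9] world [535.4 165.2 100.9] toolx/z in jig [-1.     0.003  0.001] [-0.001 -0.    -1.   ] F jig [ 0.3 -0.2 -0. ] open 0.0
```

Request:
jog_arm(
  deltas=[
    [0,0,0,0,0,0.2,0],
    [0,0,0,0,0,0.2,0],
    [0,0,0,0,0,0,0],
    [0,0,0,0,0,0,0],
  ],
)

```text
t: 8.53
tool_pos: [0.5359, 0.1655, 0.1219]
tool_rot: [-0.38, -3.118, 0.001]
contact_force: [-7.0, -1.6, 13.0]
opening: 0.0
```

```bash
python3 -c "
from h import *
st()"
```

```text
t 8.53 tip jig mm [-23.  -24.8  99.9] world [535.9 165.5  99.9] toolx/z in jig [-1.     0.002 -0.   ] [ 0.    -0.001 -1.   ] F jig [-6.5 -3.2 13. ] open 0.0
```

The arm is down: hard contact at z 99.9 (100 expected) with 13 N. Next I'll lift and go behind the latch.

Request:
jog_arm(
  deltas=[
    [0,0,0,0,0,-3.7,0],
    [0,0,0,0,0,-3.7,0],
    [0,0,0,0,0,-3.7,0],
    [0,0,0,0,0,-3.7,0],
    [0,0,0,-3.3,-1.4,0,0],
    [0,0,0,-3.3,-1.4,0,0],
    [0,0,0,-3.3,-1.4,0,0],
    [0,0,0,-3.2,-1.4,0,0],
    [0,0,0,0,0,3.3,0],
    [0,0,0,0,0,3.3,0],
    [0,0,0,0,0,0,0],
    [0,0,0,0,0,0,0],
  ],
)

```text
t: 9.53
tool_pos: [0.6476, 0.0796, 0.1984]
tool_rot: [-0.38, -3.113, 0.001]
contact_force: [0.3, 0.8, 0.1]
opening: 0.0
```

```bash
python3 -c "
from h import *
st()
a,_=grab('side'); b,_=grab('top')
A=cv2.resize(a[130:290,220:420],(375,300),interpolation=2)
B=cv2.resize(b[150:310,190:390],(375,300),interpolation=2)
save(np.hstack([A,B]),'p5.png')"
```

```text
t 9.53 tip jig mm [105.8 -81.6 176.4] world [647.4  79.6 176.4] toolx/z in jig [-1.     0.002  0.006] [-0.006 -0.001 -1.   ] F jig [0.1 0.9 0.1] open 0.0
```

View pics/p5.png

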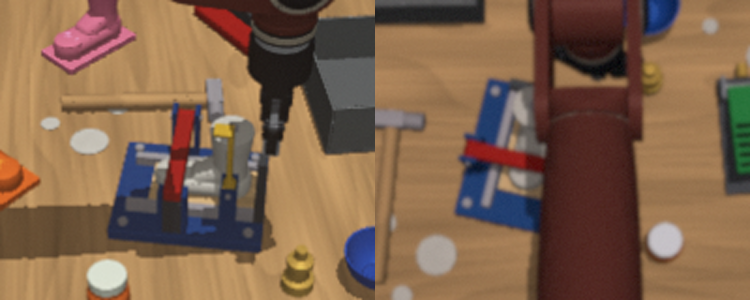

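The red arm lies across the instep and the fingers are behind the upright latch. I'll swing it over.

Request:
jog_arm(
  deltas=[
    [0,0,0,1.8,0.2,0,0],
    [0,0,0,1.8,0,0,0],
    [0,0,0,1.3,0,0.2,0],
    [0,0,0,1.25,0,0.2,0],
    [0,0,0,0.95,0,0.45,0],
    [0,0,0,0.95,0,0.5,0],
    [0,0,0,0.75,0,0.7,0],
    [0,0,0,0.75,0,0.75,0],
    [0,0,0,0.5,0,0.9,0],
    [0,0,0,0.5,0,0.95,0],
    [0,0,0,0,0,0,0],
  ],
)

```text
t: 10.55
tool_pos: [0.5448, 0.1069, 0.1513]
tool_rot: [-0.379, -3.113, 0.002]
contact_force: [-0.9, -0.3, -0.4]
opening: 0.0
```

```bash
python3 -c "
from h import *
st()"
```

```text
t 10.55 tip jig mm [ -0.5 -79.6 129.3] world [544.7 106.9 129.3] toolx/z in jig [-1.     0.002  0.005] [-0.005 -0.002 -1.   ] F jig [-0.8 -0.5 -0.4] open 0.0
```

Request:
jog_arm(
  deltas=[
    [0,0,0,0.3,0,0.7,0],
    [0,0,0,0.2,0,0.6,0],
    [0,0,0,0.2,0,0.5,0],
    [0,0,0,0,0,0.2,0],
    [0,0,0,0,0,0.2,0],
    [0,0,0,0,0,0,0],
    [0,0,0,0,0,0,0],
  ],
)

```text
t: 11.13
tool_pos: [0.5406, 0.1085, 0.1328]
tool_rot: [0.381, 3.118, -0.0]
contact_force: [-0.5, 0.0, -1.0]
opening: 0.0002
```

```bash
python3 -c "
from h import *
st()"
```

```text
t 11.13 tip jig mm [ -4.8 -79.  110.8] world [540.6 108.5 110.8] toolx/z in jig [-1.     0.002 -0.   ] [ 0. -0. -1.] F jig [-0.5 -0.1 -1. ] open 0.0
```

Request:
jog_arm(
  deltas=[
    [0,0,0,0,0,0.2,0],
    [0,0,0,0,0,0.2,0],
    [0,0,0,0,0,0.1,0],
    [0,0,0,0,0,0,0],
    [0,0,0,0,0,0,0],
  ],
)

```text
t: 11.55
tool_pos: [0.5412, 0.1086, 0.1313]
tool_rot: [0.38, 3.118, -0.0]
contact_force: [-8.4, -0.6, 14.6]
opening: 0.0
```

```bash
python3 -c "
from h import *
st()"
```

```text
t 11.55 tip jig mm [ -4.3 -78.8 109.3] world [541.2 108.6 109.3] toolx/z in jig [-1.     0.002 -0.001] [ 0.001 -0.    -1.   ] F jig [-8.  -2.6 14.6] open 0.0
```

The latch is down: contact at z 109.3 (109.5 expected) with 14.6 N. I'll lift, move above the pedal and take a check picture.

Request:
jog_arm(
  deltas=[
    [0,0,0,0,0,-3,0],
    [0,0,0,0,0,-3,0],
    [0,0,0,0,0,-3,0],
    [0,0,0,-0.98,-3.27,0,0],
    [0,0,0,-0.98,-3.27,0,0],
    [0,0,0,-0.98,-3.27,0,0],
    [0,0,0,-0.98,-3.27,0,0],
    [0,0,0,-0.98,-3.27,0,0],
    [0,0,0,-0.98,-3.27,0,0],
    [0,0,0,-0.98,-3.27,0,0],
    [0,0,0,-0.98,-3.27,0,0],
    [0,0,0,0,0,0,0],
  ],
)

```text
t: 12.55
tool_pos: [0.5537, -0.1694, 0.2181]
tool_rot: [0.389, 3.116, -0.004]
contact_force: [0.2, 0.2, -0.9]
opening: 0.0001
```

```bash
python3 -c "
from h import *
st()
a,_=grab('side'); b,d=grab('top')
A=cv2.resize(a[190:370,260:440],(400,400),interpolation=2)
B=cv2.resize(b[150:310,220:380],(400,400),interpolation=2)
save(np.hstack([A,B]),'p6.png')
for n in('top','side'):
    z=np.load(f'pics/{n}.npz'); P=(cloud(n,z['d'])-O)@JR*1000; h=cv2.cvtColor(z['im'],cv2.COLOR_RGB2HSV).astype(int); L=(abs(P[...,0])<150)&(abs(P[...,1])<110)
    y=L&(h[...,0]>18)&(h[...,0]<32)&(h[...,1]>150)&(P[...,2]>98)&(P[...,1]<-60); p=P[y]; print(n,'yel',y.sum(),p.min(0),p.max(0),np.median(p,0))
    r=L&((h[...,0]<8)|(h[...,0]>172))&(h[...,1]>140)&(P[...,2]>85)&(abs(P[...,0]+20)<20); p=P[r]; print('red',r.sum(),p.min(0),p.max(0),np.median(p,0))
"
```

```text
t 12.55 tip jig mm [  74.2 -345.8  196.1] world [ 553.8 -169.5  196.1] toolx/z in jig [-1.     0.008 -0.001] [ 0.001 -0.003 -1.   ] F jig [ 0.2  0.2 -0.9] open 0.0
top yel 304 [-44.32546277 -88.82659562  98.2515719 ] [ 61.62536462 -65.6335933  120.8544219 ] [  7.56421737 -77.62983676 108.60290256]
red 467 [-32.44241555 -62.56714701  87.49578591] [ -6.53799764  87.85345597 107.85839732] [-20.4097556   11.80459442  98.77396038]
side yel 137 [-41.92217603 -93.88180104  99.82834523] [  8.34595532 -67.18004256 114.93713399] [-16.83019985 -80.13418735 110.24961242]
red 143 [-29.57281391 -92.96502609  85.56969911] [ -8.04177741 -11.19111766 105.39348002] [-18.86786722 -46.85959818 100.02835608]
```

View pics/p6.png

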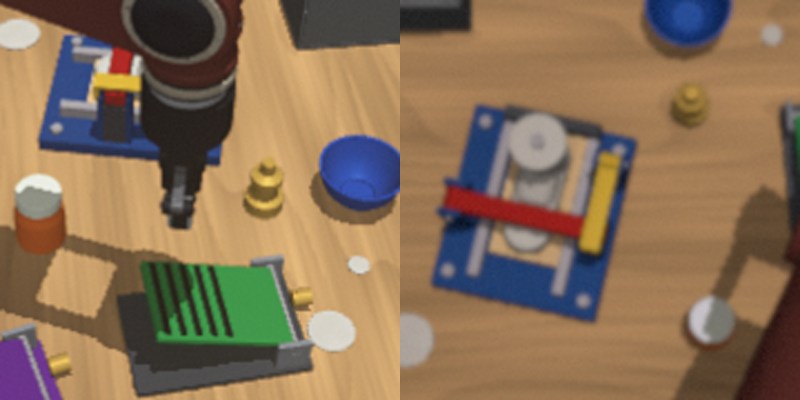

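Both views show the arm and latch closed and level (strap median z 108.6–110, arm top 99–100). The fingers are over the pedal, so I'll descend to the pad and press.

Request:
jog_arm(
  deltas=[
    [0,0,0,0,0.5,3.7,0],
    [0,0,0,0,0,3.7,0],
    [0,0,0,0,0,3.7,0],
    [0,0,0,0,0,0.8,0],
    [0,0,0,0,0,0.8,0],
    [0,0,0,0,0,0.8,0],
    [0,0,0,0,0,0.8,0],
    [0,0,0,0,0,0.5,0],
    [0,0,0,0,0,0.3,0],
    [0,0,0,0,0,0,0],
  ],
)

```text
t: 13.48
tool_pos: [0.5564, -0.1597, 0.0698]
tool_rot: [0.379, 3.116, -0.002]
contact_force: [-4.3, 0.6, 8.5]
opening: -0.0001
```

```bash
python3 -c "
from h import *
st()"
```

```text
t 13.48 tip jig mm [  74.4 -335.8   47.8] world [ 556.4 -159.7   47.8] toolx/z in jig [-1.     0.002 -0.003] [ 0.003 -0.001 -1.   ] F jig [-4.3 -0.5  8.5] open -0.0
```

Still about 4 mm above the stop. I'll press until the force jumps, then hold.

Request:
jog_arm(
  deltas=[
    [0,0,0,0,0,0.3,0],
    [0,0,0,0,0,0.3,0],
    [0,0,0,0,0,0.2,0],
    [0,0,0,0,0,0,0],
    [0,0,0,0,0,0,0],
  ],
)

```text
t: 13.9
tool_pos: [0.5569, -0.16, 0.065]
tool_rot: [0.379, 3.116, -0.002]
contact_force: [-10.4, 2.6, 19.8]
opening: 0.0005
```

```bash
python3 -c "
from h import *
st()"
```

```text
t 13.9 tip jig mm [  75. -336.   43.] world [ 556.9 -160.    43. ] toolx/z in jig [-1.     0.001 -0.002] [ 0.002 -0.001 -1.   ] F jig [-10.7   0.1  19.8] open 0.0
```

The reading is 19.8 N against the 9 N needed to hold at the stop, at z 43, so it's on the stop. I'll hold, release, and retreat clear.

Request:
jog_arm(
  deltas=[
    [0,0,0,0,0,0.1,0],
    [0,0,0,0,0,0,0],
    [0,0,0,0,0,0,0],
    [0,0,0,0,0,0,0],
    [0,0,0,0,0,0,0],
    [0,0,0,0,0,0,0],
    [0,0,0,0,0,0,0],
    [0,0,0,0,0,0,0],
    [0,0,0,0,0,0,0],
  ],
)

```text
t: 14.65
tool_pos: [0.5568, -0.16, 0.0648]
tool_rot: [0.379, 3.117, -0.002]
contact_force: [-13.4, 3.7, 24.7]
opening: -0.0
```

Request:
jog_arm(
  deltas=[
    [0,0,0,0,0,-0.8,0],
    [0,0,0,0,0,-1,0],
    [0,0,0,0,0,-1.5,0],
    [0,0,0,0,0,-3,0],
    [0,0,0,0,0,-3.5,0],
    [0,0,0,0,0,-3.5,0],
    [0,0,0,0,0,-3.5,0],
    [0,0,0,2,0,-2,0],
    [0,0,0,3,0,0,0],
    [0,0,0,3,0,0,0],
    [0,0,0,0,0,0,0],
    [0,0,0,0,0,0,0],
  ],
)

```text
t: 15.65
tool_pos: [0.4773, -0.1399, 0.2481]
tool_rot: [0.38, 3.114, -0.002]
contact_force: [-0.3, -0.5, 0.1]
opening: 0.0002
```

```bash
python3 -c "
from h import *
st()
a,_=grab('side'); b,d=grab('top')
A=cv2.resize(a[170:410,240:450],(350,400),interpolation=2)
B=cv2.resize(b[140:310,220:440],(450,348),interpolation=2); B=np.vstack([B,np.zeros((52,450,3),np.uint8)])
save(np.hstack([A,B]),'p7.png')
z=np.load('pics/side.npz'); P=cloud('side',z['d']); h=cv2.cvtColor(z['im'],cv2.COLOR_RGB2HSV).astype(int); g=(h[...,0]>45)&(h[...,0]<75)&(h[...,1]>120)&(P[...,2]<.12)&(P[...,2]>.02); print('green zmax',np.percentile(P[g][:,2],[2,50,98]))
"
```

```text
t 15.65 tip jig mm [  -7.1 -335.3  226.1] world [ 477.4 -139.9  226.1] toolx/z in jig [-1.     0.002 -0.005] [ 0.005 -0.001 -1.   ] F jig [-0.1 -0.6  0.1] open 0.0
green zmax [0.04194662 0.05929805 0.08379172]
```

View pics/p7.png

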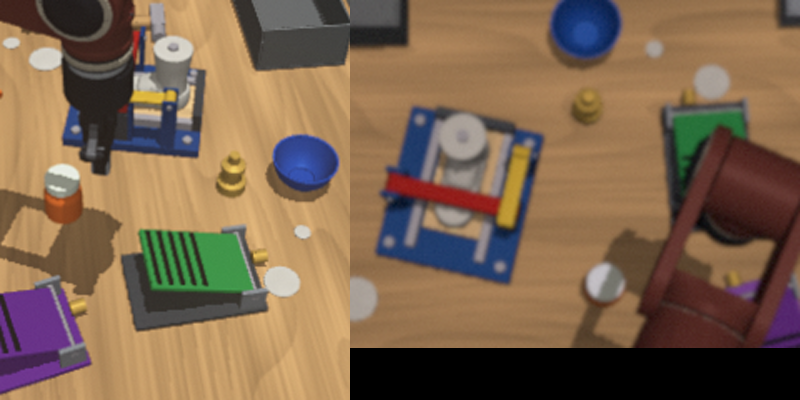

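The pedal is back up, the arm and latch are closed, the cast is home, and the bystanders in view haven't moved. I'm handing in.

```bash
python3 -c "
from station import ctrl
print(ctrl.finish_job())"
```

```text
the job is handed in; nothing more can be done
None
```

All the steps were carried out in order and the job was handed in at about 16 s of the 67 s allowed. `finish_job` gave no verdict.

- **Cast:** I pushed the board until it stopped against the back stop, with the force rising to about 16 N. The shin top then measured x 51.4 mm in the jig frame, with 52 expected at home.
- **Red arm:** The fingertips made hard contact on its top at z 99.9 mm, with 100 expected, at 13 N.
- **Latch:** The fingertips made contact on its top at z 109.3 mm, with 109.5 expected, at 15 N. Depth readings in both views afterwards showed the arm and latch level.
- **Pedal:** I held it on its stop at 20–25 N for more than 0.7 s, then released it. The last pictures show the treadle up, with its raised end at about 84 mm.
- **End state:** The robot was clear of everything and the force read about zero. The bowl, jar and fitting looked unmoved. The hammer was only partly in the last picture, and the rasp and stump were not in it; the arm never went near any of them.

**Problem on the way:** on the first approach the tip settled about 8 mm higher than planned, above the board's edge. I backed off and lowered it before pushing. No other check failed or disagreed.

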